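# Put the stone adze away in its storage case

### The arm

A 6-joint arm with a two-finger parallel gripper is mounted at the origin on the work surface. World frame = base frame: x ahead of the robot, y to its left, z up, the work surface at z = 0. Lengths are in m, angles in degrees, forces in N, time in s.
With the tool pointing down it reaches from about 0.375 to 0.9 m from the base axis. Payload 3.1 kg.
Tool frame: the origin (TCP) lies between the finger pads; the fingertips stand 22 mm ahead of it and the grasp point (between the pads) lies 3 mm ahead of it; y points along the fingers, x is the direction in which the jaws open and shut, and the axes are right-handed (so a half turn about y gives the same grasp; the last joint's range is limited). The gripper opens to 87 mm and grips with 3 to 60 N. Pads are 19 mm wide; open, the fingers measure 117 mm over their backs; the gripper's body (75 mm by 190 mm) begins 51 mm behind the grasp point.
Start: joints at [-73.711, 30.224, 82.088, -0, 67.689, -10.227], TCP at [0.279, -0.559, 0.245] pointing down, gripper open.
Joint ranges: [-176.69, 176.69], [-43.24, 126.21], [12.49, 139.97], [-82, 262], [0, 151.66], [-163.58, 163.58]. Speed limits (degrees/s): [159.86, 159.86, 180, 180, 180, 180].

### API

Orientations are given as a 3x3 rotation matrix whose columns are the frame's x, y, z axes.
In Python, from rig import bot, imaging, workorder gives the robot as it stands. The module is installed in compiled form; this text tells all that it offers.
- The arm moves only by the tool drive_tool, never from a script. Its argument "commands" is a list of rows, each an object of numbers: "dx", "dy", "dz": the shift along the tool's x, y, z normalised to -1 to 1, where 1 is 4 cm; "wx", "wy", "wz": the turn, a rotation vector about the tool's x, y, z normalised to -1 to 1, where 1 is pi/2 rad; "grip": the finger opening in mm, from 0 to 87. In form: [{"dx": .., "dy": .., "dz": .., "wx": .., "wy": .., "wz": .., "grip": ..}, ...]. A call has 1 to 8 rows; each row shifts and turns the commanded pose from where the row before left it, along the tool's axes as they then stand; what a row does not reach is not made up. A row lasts 1/8 s, in which the tool goes at most 62.5 mm and 10.7 degrees, less where a joint would pass 70% of its speed; a pose out of reach is approached as far as the arm can. A call with a number of a shift or a turn outside -1 to 1 is refused whole. A call with a gripper value outside its range is refused whole. The fingers move at their own pace and stop on an object; the grip force is fixed at half the most. Time passes only in rows, so rows that do not move let the fingers close. It gives the time, the measured TCP pose, the force and the opening at its end, in the units of the state.
- bot.read_state(): the state, without advancing time (a new reading comes with each control period).
- imaging.capture(name): name is "scene" or "side" or "wrist"; returns (picture, depth): 384x512x3 uint8, red, green, blue; 384x512 float32, m along the optical axis (not along the pixel's ray), 0 where there is no reading.
- imaging.get_calibration(name): a dict with "mtx" (3x3 intrinsics, pixels), "dist" ([k1, k2, p1, p2, k3] as OpenCV has them; the pictures are not rectified), "world_to_cam" (4x4, takes a point from world to camera coordinates). Camera axes: x right, y down, z forward; pixel columns grow to the right and rows downward; lengths in m; the calibration is good to about 2 mm. A picture is of the moment at which its call begins: read the wrist's pose just before it. get_calibration takes no time and is no camera call; for the wrist camera it gives the pose at the moment of the call.
- workorder.hand_in(): hands the job in, once; it reports no verdict.
The state is a dict: "time_s": time; "joint_positions": joint angles; "qvel": joint speeds; "tau": joint torques, N m; "position": TCP position; "tcp_rot": TCP orientation; "force": force on the tool from outside, world axes, zero at the start; "moment": the same for the moment, N m; "opening": opening from 0.0 (shut) to 1.0 (fully open).
Only numpy, scipy, OpenCV 4.12 (cv2) and the standard library are available. Lean on these libraries where they do the work, as an engineer would, in place of code of your own. Each camera call takes 0.05 s, during which the arm holds its last target. There are 200 camera calls.

### The job

Pack the find away in the open plywood case: set the stone adze down flat (do not drop it) on the grey bed in its empty compartment, and roll the canister beside it with a fingertip until its paper label faces straight up, so that it can be read through the lid's window; these two in either order. Then push the lid over just past upright and let it swing shut by its own weight, without helping it down, and last slide the latch fully home over the closed lid. Leave the card box, the jar and the brush where they are.

Things in the scene. Friction and masses are not known exactly. Their poses are not given: they have to be found in the camera images.
- case: Plywood storage case, 260 (its x) x 240 (y) x 85 mm high, walls 6 mm, fixed to the table, open at the top. Origin: centre of its underside, z up. A 6 mm divider along x at y = 0, top 66 mm up, makes two compartments: +y empty with a grey bed, -y holds the canister. Lid hinged along the +y rim; latch on a ledge (60 mm along x, to y = -198 mm, top 94 mm up) outside the -y wall.
- adze_bed (a point): Centre of the top of the firm grey bed in the empty compartment, which is 248 (x) x 111 mm (y) inside (case frame x 0, y 58.5, z 35 mm). Axes as the case.
- adze: Loose grey-green polished stone adze, a flat slab 150 (its x) x 50 (its y; 54 at the blade end, +x) x 26 mm (z), about 0.3 to 0.55 kg, lying flat on the table. Origin: centre of its underside. Either end may point either way in the case.
- adze_mid (a point): Middle of the adze, 13 mm above its underside; its height over the table is 48 mm when it lies on the bed.
- canister (a joint): Angle (rad) of the dark steel canister: 0 label straight up; positive: label turned towards the case's -y side, so rubbing the top towards the case's +y lowers the value. Smooth cylinder, radius 34 mm, 150 mm long, along the case's x. It only turns about its axis, lightly (0.02 N m of friction), stays where it is left, and does not give when pressed.
- canister_axis (a point): Fixed point on the canister's axis, mid-length (case frame x 0, y -58, z 44 mm): the canister's top is 78 mm above the table. It hangs on pins between two white bearing blocks inside the case (x = +-83 to 93 mm, tops 52 mm above the table). Axes as the case.
- label_mid (a point): Middle of the white paper label (85 mm along the canister, about 33 mm round it), on its surface 34 mm from the axis, 12 mm towards the case's +x from mid-length. The point's z points out of the label.
- lid (a joint): Lid angle (rad): 0 shut, 1.57 upright, 1.9 the open stop, on which it rests leaning out beyond the case's +y side. Plywood panel 260 x 240 x 8 mm, 0.3 kg, with a clear window. Below 1.5 it falls shut by itself towards the case's -y in about a second; above 1.6 it falls back to the stop. About 1 N at its edge brings it upright.
- hinge (a point): Middle of the lid's hinge line, which runs along the case's x (case frame x 0, y 120, z 85 mm). Axes as the case.
- lid_edge (a point): Middle of the lid's free edge, 240 mm from the hinge: about 312 mm above the table at the open stop, 325 mm when upright.
- latch (a joint): Latch travel (m): 0 drawn back, 0.030 fully home. It slides to the case's +y, over the lid's edge, at about 2 N and stays where it is left. A steel plate 36 x 62 x 6 mm with an upright round knob, 18 mm across and 32 mm tall.
- latch_knob (a point): Centre of the latch knob's top, 132 mm above the table (its foot is at 100 mm); drawn back it lies at case x 0, y -175 mm.
- card_box: Bystander: closed kraft card box 136 x 106 x 61 mm, origin at the centre of its underside. Leave alone.
- jar: Bystander: glass jar 60 mm across, 85 mm tall, origin at the centre of its underside. Leave alone.
- brush: Bystander: dusting brush 170 mm long, lying on the table along its x. Leave alone.
Things that resemble listed ones, but are neither listed nor needed, are in the scene too. What is shaped like the adze but purple or red is not meant.

How it is judged (in metres and radians):
On the way, in this order (a step that is already met when the one before it is completed fails the run):
1. with the lid open, the adze lies flat on its bed, let go, and the canister's label faces up within 0.3 rad (value of joint lid above 1.5 rad and value of joint canister between -0.3 and 0.3 rad and x of adze_mid in the frame of adze_bed between -0.055 and 0.055 m and y of adze_mid in the frame of adze_bed between -0.035 and 0.035 m and z of adze_mid in the frame of adze_bed below 0.02 m and (angle between adze's own z axis and vertical below 0.12 rad or angle between adze's own z axis and vertical above 3.02 rad) and contact force between the fingers and adze below 0.1 N), for 0.2 s.
2. the lid is shut, the latch still drawn back (value of joint lid below 0.05 rad and value of joint latch below 0.012 m), for 0.2 s.
3. the latch is home over the lid (value of joint lid below 0.05 rad and value of joint latch above 0.025 m), for 0.2 s.
At the end, for the whole second after the job is handed in: The adze lies flat and at rest in its own compartment on the bed, the canister's label is within 0.3 rad of straight up, the lid is shut (under 0.05 rad) and the latch is home (over 25 of its 30 mm) (all of step 3 and value of joint canister between -0.3 and 0.3 rad and x of adze_mid in the frame of adze_bed between -0.055 and 0.055 m and y of adze_mid in the frame of adze_bed between -0.035 and 0.035 m and z of adze_mid in the frame of adze_bed below 0.02 m and (angle between adze's own z axis and vertical below 0.12 rad or angle between adze's own z axis and vertical above 3.02 rad) and linear speed of adze below 0.02 m/s); the robot touches nothing.
It fails at once if the lid is helped or carried down (touched with more than 1 N while between 0.9 and 0.1 rad) (value of joint lid between 0.1 and 0.9 rad and contact force between any of the fingers, the arm and lid above 1 N).
It fails at once if the adze is let go more than 30 mm above its bed (height (world z) of adze_mid above 0.078 m and contact force between the fingers and adze below 0.05 N).
It fails at once if the card box is moved more than 30 mm (distance of card_box from where it was at the start of the episode above 0.03 m).
It fails at once if the jar is moved more than 30 mm (distance of jar from where it was at the start of the episode above 0.03 m).
It fails at once if the brush is moved more than 30 mm (distance of brush from where it was at the start of the episode above 0.03 m).
It also fails if it takes over 72 s, if anything falls off the work surface, if the arm or the gripper's body presses on something with over 40 N, if the wrist force passes 120 N, or if a joint passes its speed limit or range.

## Working session

There is one attempt and no reset: what is moved stays moved. The work goes in short steps, Python scripts to look and compute and a tool call to move; the robot and the scene stay as the last step left them, time stands still between calls to the robot, and variables do not carry over. Pictures are saved under pics/ and viewed, on a budget of 10 in all, crops included, one or two more only if the job needs it, and the job is handed in when it is done.

Besides the shell and the picture viewer there is one more tool, called as name([rows], argument=value, ...), one row to a line, values as JSON. drive_tool: Moves the arm, as the interface text tells. Its arguments: {"type":"object","properties":{"commands":{"type":"array"}},"required":["commands"]}

```bash
mkdir -p pics; cat > h.py <<'E'
import numpy as np, cv2
from rig import bot, imaging, workorder
def cap(n):
    c=imaging.get_calibration(n); p,d=imaging.capture(n); return p,d,c
def pts(d,c):
    K=np.array(c["mtx"]);D=np.array(c["dist"],float);T=np.linalg.inv(np.array(c["world_to_cam"]))
    h,w=d.shape;u,v=np.meshgrid(np.arange(w),np.arange(h))
    n=cv2.undistortPoints(np.stack([u,v],-1).reshape(-1,1,2).astype(np.float64),K,D).reshape(h,w,2)
    P=np.dstack([n[...,0]*d,n[...,1]*d,d]); W=P@T[:3,:3].T+T[:3,3]; W[d==0]=np.nan
    return W
def save(n,p): cv2.imwrite("pics/"+n+".png",p[...,::-1])
E
python3 - <<'E'
from h import *
ims=[]
for n in("scene","side"):
    p,d,c=cap(n); ims.append(p); np.savez(n+".npz",p=p,d=d,W=pts(d,c)); print(n,np.linalg.inv(np.array(c["world_to_cam"]))[:3].round(2).tolist())
    save(n,cv2.resize(p,(800,600)))
s=bot.read_state();print(s)
E
```

```text
scene [[-0.75, 0.55, -0.37, 0.92], [0.66, 0.63, -0.41, 0.46], [0.01, -0.56, -0.83, 1.16]]
side [[-1.0, 0.05, -0.06, 0.53], [0.08, 0.65, -0.75, 0.9], [-0.0, -0.76, -0.66, 0.96]]
{'time_s': 0.1, 'joint_positions': array([-7.37100662e+01,  3.02736683e+01,  8.21502447e+01, -6.97554640e-04,
        6.76888011e+01, -1.02287135e+01]), 'qvel': array([ 0.01203221, -0.11243192, -0.12226798, -0.05376238, -0.04758473,
       -0.09085732]), 'tau': array([-1.11399924e-03, -4.40985954e+01, -1.77149981e+01,  6.33974117e-02,
        5.34055266e-02, -4.06479364e-05]), 'position': array([ 0.27888708, -0.55862854,  0.24366247]), 'tcp_rot': array([[ 4.46492652e-01, -5.62615762e-04,  8.94787123e-01],
       [-8.94785201e-01,  1.88509720e-03,  4.46492878e-01],
       [-1.93796463e-03, -9.99998065e-01,  3.38261790e-04]]), 'force': array([-1.24174034, -0.27102095, -0.45394161]), 'moment': array([-0.0136247 , -0.00029662,  0.06729619]), 'opening': 1.0043123323154142}
```

View pics/scene.png

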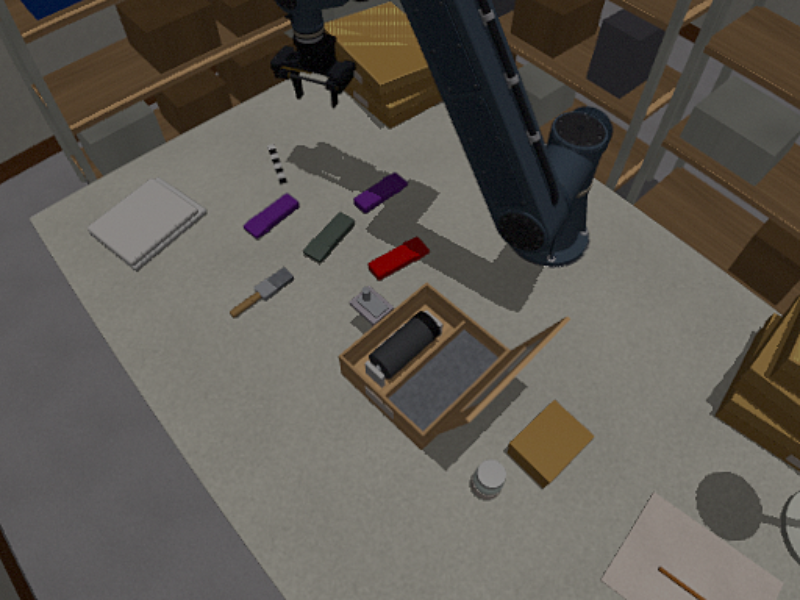

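View pics/side.png

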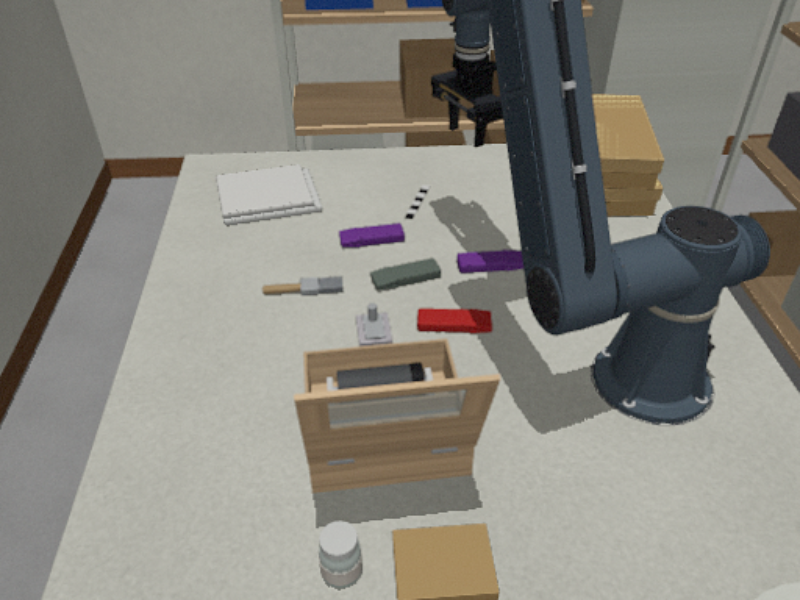

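Scene view (800x600 scaled): the green-grey adze is at about (330,238), the case at about (430,360), with its lid leaning to the right. The latch knob is at (367,293), the brush at (262,292), the jar at (489,478) and the card box at (550,442). The side view agrees: case y runs roughly along world +y. The purple and red slabs are decoys.

```bash
python3 - <<'E'
from h import *
for n in("scene","side"):
    f=np.load(n+".npz");p,W=f["p"],f["W"]
    hsv=cv2.cvtColor(p,cv2.COLOR_RGB2HSV);z=W[...,2]
    # adze: top plane z~0.026, not saturated, greenish
    roi=np.zeros(z.shape,bool)
    k=512/800
    b=(300,365,205,265) if n=="scene" else (365,445,255,292)
    roi[int(b[2]*k):int(b[3]*k),int(b[0]*k):int(b[1]*k)]=1
    m=roi&(hsv[...,2]<125)&(z>0.019)&(z<0.034)
    P=W[m][:,:2].astype(np.float32);r=cv2.minAreaRect(P);print(n,"adze",len(P),np.round(r[0],4),np.round(r[1],4),round(r[2],1),"z",np.median(z[m]).round(4),hsv[m].mean(0).round())
    # rim: z~.085
    X=W[...,0];Y=W[...,1]
    m=(abs(z-.085)<.005)&(hsv[...,1]>70)&(hsv[...,0]<25)
    b=(330,530,280,450) if n=="scene" else (290,500,330,500)
    roi[:]=0;roi[int(b[2]*k):int(b[3]*k),int(b[0]*k):int(b[1]*k)]=1;m&=roi
    P=W[m][:,:2].astype(np.float32);r=cv2.minAreaRect(P);print("rim",len(P),np.round(r[0],4),np.round(r[1],4),round(r[2],1),P.min(0),P.max(0))
    print(np.round(cv2.boxPoints(r),3).tolist())
    # knob top
    b=(350,395,275,325) if n=="scene" else (355,395,300,345)
    roi[:]=0;roi[int(b[2]*k):int(b[3]*k),int(b[0]*k):int(b[1]*k)]=1
    m=roi&(z>.122)&(z<.14);print("knob",m.sum(),np.nanmedian(W[m],0).round(4),np.nanmax(z[roi]))
    # lid top
    m=(z>.25)&(z<.34)&(hsv[...,0]<25)&(hsv[...,1]>60)&(X>.3)&(X<.9)&(Y>-.3)&(Y<.4)
    print("lid",m.sum(),np.nanmin(W[m],0).round(3),np.nanmax(W[m],0).round(3))
    # bystanders z>0.05
    m=(abs(z-.061)<.006)&(hsv[...,0]<25)&(hsv[...,1]>90)&(Y>.15)&(X<.9);print("box",np.nanmedian(W[m],0).round(3),m.sum())
    m=(abs(z-.085)<.008)&(hsv[...,1]<60)&(Y>.15)&(X<.9);print("jar",np.nanmedian(W[m],0).round(3),m.sum())
E
```

```text
scene adze 403 [ 0.4083 -0.3469] [0.1989 0.0551] 14.9 z 0.025 [67. 32. 60.]
rim 623 [0.4999 0.0792] [0.2628 0.2498] 4.0 [ 0.3622653  -0.05079481] [0.6356009  0.21275102]
[[0.36000001430511475, 0.19499999284744263], [0.37700000405311584, -0.05400000140070915], [0.6399999856948853, -0.035999998450279236], [0.621999979019165, 0.21299999952316284]]
knob 25 [ 0.5113 -0.095   0.1308] 0.1355954266600985
lid 475 [0.359 0.246 0.25 ] [0.618 0.289 0.315]
box [0.43  0.377 0.061] 1664
jar [0.578 0.341 0.085] 278
side adze 385 [ 0.4332 -0.3337] [0.1476 0.0546] 15.7 z 0.024 [ 65.  25. 100.]
rim 333 [0.5002 0.0856] [0.2563 0.2531] 3.5 [ 0.3667093  -0.04663458] [0.63419926 0.21755731]
[[0.36500000953674316, 0.20399999618530273], [0.3799999952316284, -0.04899999871850014], [0.6359999775886536, -0.032999999821186066], [0.6200000047683716, 0.2199999988079071]]
knob 40 [ 0.5103 -0.0904  0.1312] 0.1351919036513476
lid 1276 [0.36  0.258 0.25 ] [0.618 0.293 0.314]
box [0.436 0.377 0.06 ] 2954
jar [0.576 0.341 0.085] 569
```

drive_tool([
  {"wy": 0.06,"grip": 80},
  {"wy": 0.06,"grip": 80},
  {"dx": -0.73,"dz": 0.87,"dy": 0.3,"grip": 80},
  {"dx": -0.73,"dz": 0.87,"dy": 0.3,"grip": 80},
  {"dx": -0.73,"dz": 0.87,"dy": 0.3,"grip": 80},
  {"dx": -0.73,"dz": 0.87,"dy": 0.3,"grip": 80},
  {"dx": -0.73,"dz": 0.87,"dy": 0.3,"grip": 80},
  {"dx": -0.73,"dz": 0.87,"dy": 0.3,"grip": 80},
])

```text
schema error: expected keys dx, dy, dz, wx, wy, wz, grip
```

```bash
cat >> h.py <<'E'
def st():
    s=bot.read_state(); R=s["tcp_rot"]
    print("t",round(s["time_s"],2),"pos",s["position"].round(4),"x",R[:,0].round(3),"y",R[:,1].round(3),"z",R[:,2].round(3),"F",s["force"].round(1),"op",round(s["opening"],3)); return s
E
python3 - <<'E'
from h import *
s=st();p,d,c=cap("wrist");W=pts(d,c);T=np.linalg.inv(np.array(c["world_to_cam"]))
R=s["tcp_rot"];print("cam in tool",(R.T@(T[:3,3]-s["position"])).round(3),(R.T@T[:3,:3]).round(2).tolist(),np.array(c["mtx"]).round(0).tolist())
save("w1",p)
hsv=cv2.cvtColor(p,cv2.COLOR_RGB2HSV);z=W[...,2]
m=((hsv[...,1]<110)&(abs(z-.026)<.008)).astype(np.uint8)
m=cv2.morphologyEx(m,cv2.MORPH_OPEN,np.ones((5,5)))
n,l,stt,_=cv2.connectedComponentsWithStats(m)
for i in range(1,n):
    if stt[i,4]>800:
        P=W[l==i][:,:2].astype(np.float32);r=cv2.minAreaRect(P);print(stt[i],np.round(r[0],4),np.round(r[1],4),round(r[2],1),np.median(z[l==i]).round(4),hsv[l==i].mean(0).round())
for n in("scene","side"):
    f=np.load(n+".npz");W=f["W"].reshape(-1,3)
    L=(W-np.array([.2789,-.5586,.2437]))@np.array([[.4465,0,.8948],[-.8948,0,.4465],[0,-1,0]])
    L=L[(abs(L[:,0])<.16)&(abs(L[:,2])<.09)&(L[:,1]>-.2)&(L[:,1]<.03)]
    for a in range(-20,3,2):
        q=L[(L[:,1]>=a/100)&(L[:,1]<a/100+.02)]
        if len(q)>3: print(n,a,len(q),"x",q[:,0].min().round(3),q[:,0].max().round(3),"z",q[:,2].min().round(3),q[:,2].max().round(3))
E
```

```text
t 0.1 pos [ 0.2789 -0.5586  0.2437] x [ 0.446 -0.895 -0.002] y [-0.001  0.002 -1.   ] z [0.895 0.446 0.   ] F [-1.2 -0.3 -0.5] op 1.004
cam in tool [ 0.    -0.14   0.066] [[1.0, 0.0, -0.0], [0.0, -0.24, 0.97], [0.0, -0.97, -0.24]] [[317.0, 0.0, 249.0], [0.0, 317.0, 196.0], [0.0, 0.0, 1.0]]
[  88    0   52   29 1232] [ 0.3661 -0.3615] [0.0253 0.0517] 28.3 0.025 [ 64.  20. 106.]
scene -20 116 x -0.036 0.027 z -0.019 0.038
scene -18 81 x -0.036 0.025 z -0.015 0.038
scene -16 212 x -0.052 0.031 z -0.033 0.042
scene -14 79 x -0.052 0.016 z -0.033 0.036
scene -12 120 x -0.053 0.017 z -0.019 0.031
scene -10 422 x -0.094 0.097 z -0.038 0.041
scene -8 234 x -0.092 0.089 z -0.037 0.042
scene -6 77 x -0.086 0.084 z -0.031 0.042
scene -4 29 x -0.057 0.06 z -0.009 0.016
scene -2 44 x -0.056 0.055 z -0.01 0.016
scene 0 37 x -0.052 0.053 z -0.008 0.015
scene 2 4 x 0.044 0.05 z -0.003 0.011
side -20 149 x -0.039 0.016 z -0.027 0.04
side -18 124 x -0.042 0.011 z -0.023 0.038
side -16 235 x -0.056 0.029 z -0.035 0.043
side -14 112 x -0.057 0.012 z -0.027 0.039
side -12 156 x -0.058 0.015 z -0.019 0.034
side -10 390 x -0.1 0.093 z -0.027 0.044
side -8 241 x -0.1 0.087 z -0.023 0.044
side -6 149 x -0.095 0.081 z -0.025 0.043
side -4 49 x -0.065 0.057 z -0.014 0.016
side -2 68 x -0.063 0.048 z -0.01 0.017
side 0 67 x -0.062 0.049 z -0.008 0.015
side 2 11 x -0.054 0.047 z -0.008 0.012
```

View pics/w1.png

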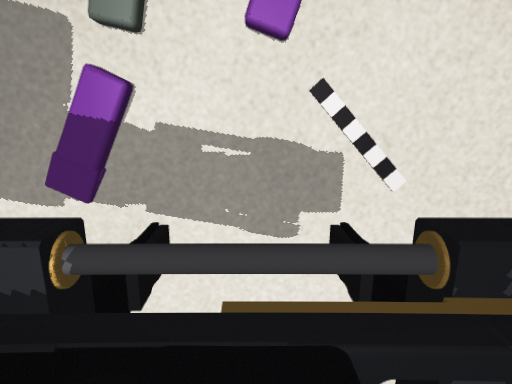

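The wrist view shows only the purple decoy and the tip of the green adze at (115,10). The move was refused because every row needs all keys, so I'm resending it in full.

drive_tool([
  {"dx": 0,"dy": 0,"dz": 0,"wx": 0,"wy": 0.06,"wz": 0,"grip": 80},
  {"dx": 0,"dy": 0,"dz": 0,"wx": 0,"wy": 0.06,"wz": 0,"grip": 80},
  {"dx": -0.73,"dy": 0.3,"dz": 0.85,"wx": 0,"wy": 0,"wz": 0,"grip": 80},
  {"dx": -0.73,"dy": 0.3,"dz": 0.85,"wx": 0,"wy": 0,"wz": 0,"grip": 80},
  {"dx": -0.73,"dy": 0.3,"dz": 0.85,"wx": 0,"wy": 0,"wz": 0,"grip": 80},
  {"dx": -0.73,"dy": 0.3,"dz": 0.85,"wx": 0,"wy": 0,"wz": 0,"grip": 80},
  {"dx": -0.73,"dy": 0.3,"dz": 0.7,"wx": 0,"wy": 0,"wz": 0,"grip": 80},
  {"dx": -0.73,"dy": 0.3,"dz": 0.5,"wx": 0,"wy": 0,"wz": 0,"grip": 80},
])

```text
time_s: 1.15
position: [0.4095, -0.3393, 0.1721]
tcp_rot: [[0.272, 0.0, 0.962], [-0.962, 0.0, 0.272], [0.0, -1.0, 0.0]]
force: [0.6, 0.7, 0.6]
opening: 0.922
```

```bash
python3 - <<'E'
from h import *
s=st();p,d,c=cap("wrist");W=pts(d,c)
save("w2",p)
hsv=cv2.cvtColor(p,cv2.COLOR_RGB2HSV);z=W[...,2]
m=((hsv[...,1]<110)&(abs(z-.026)<.008)).astype(np.uint8)
m=cv2.morphologyEx(m,cv2.MORPH_OPEN,np.ones((5,5)))
n,l,stt,_=cv2.connectedComponentsWithStats(m)
for i in range(1,n):
    if stt[i,4]>800:
        P=W[l==i][:,:2].astype(np.float32);r=cv2.minAreaRect(P);print(stt[i],np.round(r[0],4),np.round(r[1],4),round(r[2],1),np.median(z[l==i]).round(4),hsv[l==i].mean(0).round())
        t=np.r_[r[0],.028]-s["position"];print("in tool",(s["tcp_rot"].T@t).round(4))
E
```

```text
t 1.15 pos [ 0.4095 -0.3393  0.1721] x [ 0.272 -0.962  0.   ] y [ 0.  0. -1.] z [0.962 0.272 0.   ] F [0.6 0.7 0.6] op 0.922
[ 229   87   61  157 8533] [ 0.4298 -0.3427] [0.1453 0.0537] 15.8 0.0247 [ 64.  19. 102.]
in tool [0.0088 0.1441 0.0185]
```

View pics/w2.png

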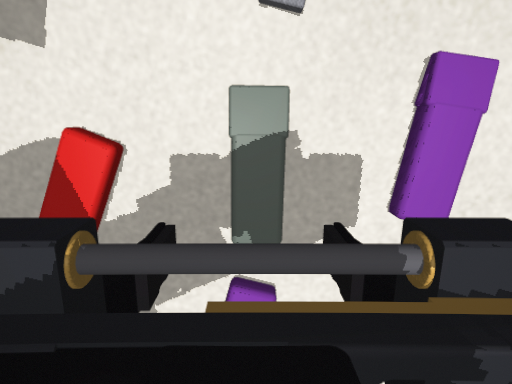

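The adze is upright in the wrist picture at columns 229-289, rows 87-243, between the fingers. The red and purple decoys are clear on either side. Now I'll descend and grip it.

drive_tool([
  {"dx": 0.19,"dy": 0,"dz": 0.5,"wx": 0,"wy": 0,"wz": 0,"grip": 82},
  {"dx": 0,"dy": 0.95,"dz": 0,"wx": 0,"wy": 0,"wz": 0,"grip": 82},
  {"dx": 0,"dy": 0.95,"dz": 0,"wx": 0,"wy": 0,"wz": 0,"grip": 82},
  {"dx": 0,"dy": 0.95,"dz": 0,"wx": 0,"wy": 0,"wz": 0,"grip": 82},
  {"dx": 0,"dy": 0.75,"dz": 0,"wx": 0,"wy": 0,"wz": 0,"grip": 82},
  {"dx": 0,"dy": 0,"dz": 0,"wx": 0,"wy": 0,"wz": 0,"grip": 30},
  {"dx": 0,"dy": 0,"dz": 0,"wx": 0,"wy": 0,"wz": 0,"grip": 30},
  {"dx": 0,"dy": 0,"dz": 0,"wx": 0,"wy": 0,"wz": 0,"grip": 30},
])

```text
time_s: 2.2
position: [0.4307, -0.3434, 0.03]
tcp_rot: [[0.271, 0.002, 0.963], [-0.963, -0.002, 0.271], [0.003, -1.0, 0.001]]
force: [0.1, -0.2, 0.0]
opening: 0.687
```

drive_tool([
  {"dx": 0,"dy": 0,"dz": 0,"wx": 0,"wy": 0,"wz": 0,"grip": 30},
  {"dx": 0,"dy": 0,"dz": 0,"wx": 0,"wy": 0,"wz": 0,"grip": 30},
  {"dx": 0,"dy": 0,"dz": 0,"wx": 0,"wy": 0,"wz": 0,"grip": 30},
  {"dx": 0,"dy": 0,"dz": 0,"wx": 0,"wy": 0,"wz": 0,"grip": 30},
])

```text
time_s: 2.7
position: [0.4301, -0.3423, 0.0297]
tcp_rot: [[0.271, 0.0, 0.963], [-0.963, 0.0, 0.271], [-0.0, -1.0, 0.0]]
force: [0.1, 2.6, 7.4]
opening: 0.57
```

drive_tool([
  {"dx": 0,"dy": -0.4,"dz": 0,"wx": 0,"wy": 0,"wz": 0,"grip": 30},
  {"dx": 0,"dy": -0.8,"dz": 0,"wx": 0,"wy": 0,"wz": 0,"grip": 30},
  {"dx": 0,"dy": -0.9,"dz": 0,"wx": 0,"wy": 0.045,"wz": 0,"grip": 30},
  {"dx": 0,"dy": -0.9,"dz": 0,"wx": 0,"wy": 0.045,"wz": 0,"grip": 30},
  {"dx": 0,"dy": -0.9,"dz": 0,"wx": 0,"wy": 0.045,"wz": 0,"grip": 30},
  {"dx": -0.5,"dy": -0.9,"dz": 0.1,"wx": 0,"wy": 0,"wz": 0,"grip": 30},
  {"dx": -0.9,"dy": 0,"dz": 0.2,"wx": 0,"wy": 0,"wz": 0,"grip": 30},
  {"dx": -0.9,"dy": 0,"dz": 0.2,"wx": 0,"wy": 0,"wz": 0,"grip": 30},
])

```text
time_s: 3.7
position: [0.4438, -0.2485, 0.2214]
tcp_rot: [[0.061, 0.0, 0.998], [-0.998, -0.001, 0.061], [0.001, -1.0, 0.0]]
force: [0.6, -0.0, -5.2]
opening: 0.571
```

drive_tool([
  {"dx": -0.9,"dy": 0,"dz": 0.2,"wx": 0,"wy": 0,"wz": 0,"grip": 30},
  {"dx": -0.9,"dy": 0,"dz": 0.2,"wx": 0,"wy": 0,"wz": 0,"grip": 30},
  {"dx": -0.9,"dy": 0,"dz": 0.2,"wx": 0,"wy": 0,"wz": 0,"grip": 30},
  {"dx": -0.9,"dy": 0,"dz": 0.2,"wx": 0,"wy": 0,"wz": 0,"grip": 30},
  {"dx": -0.9,"dy": 0,"dz": 0.2,"wx": 0,"wy": 0,"wz": 0,"grip": 30},
  {"dx": -0.9,"dy": 0,"dz": 0.2,"wx": 0,"wy": 0,"wz": 0,"grip": 30},
  {"dx": -0.8,"dy": 0,"dz": 0.2,"wx": 0,"wy": 0,"wz": 0,"grip": 30},
  {"dx": -0.4,"dy": 0,"dz": 0.2,"wx": 0,"wy": 0,"wz": 0,"grip": 30},
])

```text
time_s: 4.7
position: [0.4909, 0.0194, 0.2207]
tcp_rot: [[0.064, -0.001, 0.998], [-0.998, -0.0, 0.064], [0.0, -1.0, -0.001]]
force: [0.6, -0.1, -5.1]
opening: 0.575
```

```bash
python3 - <<'E'
from h import *
s=st();p,d,c=cap("wrist");W=pts(d,c);np.savez("w3.npz",p=p,W=W)
save("w3",p)
E
```

```text
t 4.7 pos [0.4909 0.0194 0.2207] x [ 0.064 -0.998  0.   ] y [-0.001 -0.    -1.   ] z [ 0.998  0.064 -0.001] F [ 0.6 -0.1 -5.1] op 0.575
```

View pics/w3.png

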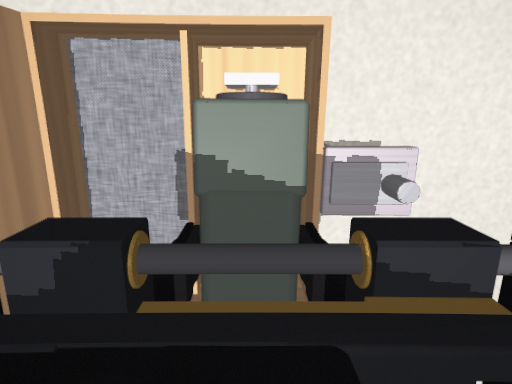

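The wrist view shows the adze held level over the canister compartment. The divider is at about column 187, the +y rim at about column 45 and the -y rim at about column 325. I'll use these edges to refine the case pose.

```bash
python3 - <<'E'
from h import *
f=np.load("w3.npz");p,W=f["p"],f["W"];C=np.array([.4995,.082]);a=np.radians(3.7);R=np.array([[np.cos(a),-np.sin(a)],[np.sin(a),np.cos(a)]])
L=(W[...,:2]-C)@R;z=W[...,2];x,y=L[...,0],L[...,1]
hsv=cv2.cvtColor(p,cv2.COLOR_RGB2HSV)
def sh(n,m):
    print(n,m.sum(),[(v*1000).round(1).tolist() for v in (np.nanpercentile(x[m],[1,50,99]),np.nanpercentile(y[m],[1,50,99]),np.nanpercentile(z[m],[1,50,99]))])
b=(x<.11)&(x>0.0)
sh("-y rim",b&(abs(z-.085)<.004)&(y<-.1)&(y>-.13))
sh("+y rim",b&(abs(z-.085)<.004)&(y>.1)&(y<.13))
sh("divider",b&(abs(z-.066)<.004)&(abs(y)<.02))
for lo,hi in((.03,.06),(.06,.09),(.09,.12)):
    m=(x>lo)&(x<hi)&(abs(z-.066)<.004)&(abs(y)<.02); sh("div%s"%lo,m)
    m=(x>lo)&(x<hi)&(abs(z-.085)<.004)&(abs(y+.117)<.012); sh("rim%s"%lo,m)
sh("+x rim",(abs(z-.085)<.004)&(x>.11)&(x<.14)&(abs(y)<.1))
sh("bed",b&(abs(z-.035)<.006)&(y>0)&(y<.12))
sh("lid",(z>.1)&(z<.14)&(y>.1)&(x>.0))
sh("knob",(z>.12)&(z<.14)&(y<-.14)&(y>-.2))
E
```

```text
-y rim 1134 [[1.1, 57.0, 109.0], [-126.1, -122.7, -119.7], [81.4, 84.3, 87.9]]
+y rim 2130 [[1.3, 59.3, 108.8], [107.3, 112.4, 116.7], [81.3, 84.8, 88.9]]
divider 940 [[1.7, 58.9, 108.8], [-8.9, -5.8, -2.5], [62.2, 65.4, 67.0]]
div0.03 255 [[30.7, 45.8, 59.8], [-8.6, -5.7, -2.5], [62.1, 65.5, 67.0]]
rim0.03 284 [[30.5, 45.2, 59.4], [-125.8, -122.6, -119.7], [81.4, 84.4, 86.0]]
div0.06 265 [[60.6, 75.8, 89.8], [-8.8, -5.8, -2.7], [62.5, 65.4, 67.0]]
rim0.06 313 [[60.2, 75.3, 89.8], [-125.9, -122.5, -119.7], [81.4, 84.2, 86.1]]
div0.09 293 [[90.6, 105.2, 119.6], [-9.1, -6.2, -2.9], [62.5, 65.3, 67.0]]
rim0.09 342 [[90.4, 105.4, 119.7], [-125.8, -122.4, -119.6], [81.5, 84.2, 85.9]]
+x rim 2485 [[123.3, 126.2, 129.6], [-97.8, 3.1, 98.1], [81.3, 84.3, 86.0]]
bed 12707 [[1.5, 59.0, 109.0], [4.9, 58.3, 108.6], [32.8, 34.6, 39.2]]
lid 2545 [[0.6, 38.3, 109.9], [118.6, 121.8, 126.6], [100.1, 106.6, 119.7]]
knob 600 [[-8.9, 0.0, 7.4], [-187.1, -177.1, -170.2], [120.3, 131.3, 133.1]]
```

The wrist view puts the case about 6 mm lower in y than the far cameras did, so C is about (0.499, 0.077). I'll trust that close-up measurement. Because the 190 mm gripper bar would hit the leaning lid, I'll tilt the tool 15° away from it and set the -y edge of the adze down first.

drive_tool([
  {"dx": -0.89,"dy": 0,"dz": 0.1,"wx": 0,"wy": 0,"wz": 0,"grip": 30},
  {"dx": -0.89,"dy": 0,"dz": 0.1,"wx": 0,"wy": 0,"wz": 0,"grip": 30},
  {"dx": -0.89,"dy": 0,"dz": 0.1,"wx": 0,"wy": 0,"wz": 0,"grip": 30},
  {"dx": 0,"dy": 0,"dz": 0,"wx": 0,"wy": 0,"wz": 0.056,"grip": 30},
  {"dx": 0,"dy": 0,"dz": 0,"wx": 0,"wy": 0,"wz": 0.056,"grip": 30},
  {"dx": 0,"dy": 0,"dz": 0,"wx": 0,"wy": 0,"wz": 0.056,"grip": 30},
  {"dx": 0,"dy": 0,"dz": 0,"wx": 0,"wy": 0,"wz": 0,"grip": 30},
])

```text
time_s: 5.62
position: [0.4976, 0.1231, 0.2202]
tcp_rot: [[0.057, -0.016, 0.998], [-0.964, 0.258, 0.059], [-0.259, -0.966, -0.0]]
force: [0.6, 0.5, -4.7]
opening: 0.573
```

```bash
cat >> h.py <<'E'
C=np.array([.499,.0767]);a_=np.radians(3.7);RC=np.array([[np.cos(a_),-np.sin(a_)],[np.sin(a_),np.cos(a_)]])
def case(P): P=np.asarray(P);return np.concatenate([(P[...,:2]-C)@RC,P[...,2:]],-1)
E
python3 - <<'E'
from h import *
s=st();print("case",case(s["position"]).round(4))
# height of held adze bottom corner / lid from side view
p,d,c=cap("wrist");W=case(pts(d,c));x,y,z=W[...,0],W[...,1],W[...,2]
for n,m in(("-y rim",(abs(z-.085)<.004)&(abs(y+.117)<.012)&(x>0)&(x<.11)),("div",(abs(z-.066)<.004)&(abs(y)<.01)&(x>0)&(x<.11)),("lid",(z>.12)&(z<.16)&(y>.11)&(x>0)),("+x",(abs(z-.085)<.004)&(abs(x-.127)<.012)&(abs(y)<.1))):
    print(n,m.sum(),np.nanmedian(W[m],0).round(4))
E
```

```text
t 5.62 pos [0.4976 0.1231 0.2202] x [ 0.057 -0.964 -0.259] y [-0.016  0.258 -0.966] z [ 0.998  0.059 -0.   ] F [ 0.6  0.5 -4.7] op 0.573
case [0.0015 0.0464 0.2202]
-y rim 128 [ 0.0071 -0.1147  0.0836]
div 988 [ 0.0594 -0.0005  0.0654]
lid 8529 [0.073  0.1392 0.1422]
+x 2883 [ 0.127  -0.0148  0.0843]
```

drive_tool([
  {"dx": 0.194,"dy": 0.82,"dz": 0,"wx": 0,"wy": 0,"wz": 0,"grip": 30},
  {"dx": 0.194,"dy": 0.82,"dz": 0,"wx": 0,"wy": 0,"wz": 0,"grip": 30},
  {"dx": 0.194,"dy": 0.82,"dz": 0,"wx": 0,"wy": 0,"wz": 0,"grip": 30},
  {"dx": 0.194,"dy": 0.82,"dz": 0,"wx": 0,"wy": 0,"wz": 0,"grip": 30},
  {"dx": 0,"dy": 0,"dz": 0,"wx": 0,"wy": 0,"wz": 0,"grip": 30},
])

```text
time_s: 6.3
position: [0.4954, 0.1299, 0.0841]
tcp_rot: [[0.06, -0.021, 0.998], [-0.964, 0.26, 0.063], [-0.261, -0.965, -0.005]]
force: [-1.5, 0.1, -4.5]
opening: 0.569
```

```bash
python3 - <<'E'
from h import *
s=st();print("case",case(s["position"]).round(4))
E
```

```text
t 6.3 pos [0.4954 0.1299 0.0841] x [ 0.06  -0.964 -0.261] y [-0.021  0.26  -0.965] z [ 0.998  0.063 -0.005] F [-1.5  0.1 -4.5] op 0.569
case [-0.0001  0.0534  0.0841]
```

drive_tool([
  {"dx": 0.06,"dy": 0.14,"dz": 0,"wx": 0,"wy": 0,"wz": 0,"grip": 30},
  {"dx": 0.06,"dy": 0.12,"dz": 0,"wx": 0,"wy": 0,"wz": 0,"grip": 30},
  {"dx": 0,"dy": 0,"dz": 0,"wx": 0,"wy": 0,"wz": 0,"grip": 30},
])

```text
time_s: 6.68
position: [0.4973, 0.1274, 0.075]
tcp_rot: [[0.06, -0.015, 0.998], [-0.964, 0.26, 0.062], [-0.261, -0.965, 0.001]]
force: [-0.5, 0.0, -4.7]
opening: 0.573
```

drive_tool([
  {"dx": 0.013,"dy": 0.048,"dz": 0,"wx": 0,"wy": 0,"wz": 0,"grip": 30},
  {"dx": 0,"dy": 0,"dz": 0,"wx": 0,"wy": 0,"wz": 0,"grip": 30},
])

```text
time_s: 6.92
position: [0.497, 0.1275, 0.0727]
tcp_rot: [[0.06, -0.016, 0.998], [-0.964, 0.26, 0.062], [-0.261, -0.965, 0.0]]
force: [-0.5, 1.1, -5.0]
opening: 0.569
```

drive_tool([
  {"dx": 0.012,"dy": 0.044,"dz": 0,"wx": 0,"wy": 0,"wz": 0,"grip": 30},
  {"dx": 0.008,"dy": 0.025,"dz": 0,"wx": 0,"wy": 0,"wz": 0,"grip": 30},
  {"dx": 0,"dy": 0,"dz": 0,"wx": 0,"wy": 0,"wz": 0,"grip": 30},
])

```text
time_s: 7.3
position: [0.497, 0.1275, 0.07]
tcp_rot: [[0.06, -0.016, 0.998], [-0.963, 0.261, 0.062], [-0.261, -0.965, 0.0]]
force: [-0.5, -0.4, 1.3]
opening: 0.571
```

The edge touched at TCP z = 0.070, as predicted. Now I'll open gently so the adze settles flat.

drive_tool([
  {"dx": 0,"dy": 0,"dz": 0,"wx": 0,"wy": 0,"wz": 0,"grip": 51},
  {"dx": 0,"dy": 0,"dz": 0,"wx": 0,"wy": 0,"wz": 0,"grip": 53},
  {"dx": 0,"dy": 0,"dz": 0,"wx": 0,"wy": 0,"wz": 0,"grip": 55},
  {"dx": 0,"dy": 0,"dz": 0,"wx": 0,"wy": 0,"wz": 0,"grip": 57},
  {"dx": 0,"dy": 0,"dz": 0,"wx": 0,"wy": 0,"wz": 0,"grip": 59},
  {"dx": 0,"dy": 0,"dz": 0,"wx": 0,"wy": 0,"wz": 0,"grip": 61},
  {"dx": 0,"dy": 0,"dz": 0,"wx": 0,"wy": 0,"wz": 0,"grip": 61},
  {"dx": 0,"dy": 0,"dz": 0,"wx": 0,"wy": 0,"wz": 0,"grip": 61},
])

```text
time_s: 8.3
position: [0.4972, 0.1272, 0.0697]
tcp_rot: [[0.06, -0.016, 0.998], [-0.964, 0.26, 0.062], [-0.26, -0.966, 0.001]]
force: [-0.5, 1.3, -0.1]
opening: 0.697
```

drive_tool([
  {"dx": -0.065,"dy": -0.24,"dz": 0,"wx": 0,"wy": 0,"wz": 0,"grip": 61},
  {"dx": -0.065,"dy": -0.24,"dz": 0,"wx": 0,"wy": 0,"wz": 0,"grip": 61},
  {"dx": -0.1,"dy": -0.48,"dz": 0,"wx": 0,"wy": 0,"wz": 0,"grip": 61},
  {"dx": -0.2,"dy": -0.8,"dz": 0,"wx": 0,"wy": 0,"wz": 0,"grip": 61},
  {"dx": -0.2,"dy": -0.8,"dz": 0,"wx": 0,"wy": 0,"wz": 0,"grip": 40},
  {"dx": 0.5,"dy": -0.5,"dz": 0,"wx": 0,"wy": 0,"wz": -0.056,"grip": 20},
  {"dx": 0.8,"dy": 0,"dz": -0.8,"wx": 0,"wy": 0,"wz": -0.056,"grip": 0},
  {"dx": 0.9,"dy": 0,"dz": -0.9,"wx": 0,"wy": 0,"wz": -0.056,"grip": 0},
])

```text
time_s: 9.3
position: [0.4349, 0.0282, 0.1816]
tcp_rot: [[0.063, 0.003, 0.998], [-0.998, -0.004, 0.063], [0.004, -1.0, 0.003]]
force: [-1.5, 0.1, -0.1]
opening: 0.332
```

```bash
python3 - <<'E'
from h import *
s=st();print("case",case(s["position"]).round(4))
p,d,c=cap("wrist");W=case(pts(d,c));np.savez("w4.npz",p=p,W=W);save("w4",p)
x,y,z=W[...,0],W[...,1],W[...,2]
m=(y>.01)&(y<.108)&(abs(x)<.115)&(z>.05)&(z<.075)
P=W[m];r=cv2.minAreaRect(P[:,:2].astype(np.float32));print("adze",m.sum(),r,np.percentile(P[:,2],[2,50,98]))
A=np.c_[P[:,:2],np.ones(len(P))];print("slopes",np.linalg.lstsq(A,P[:,2],rcond=None)[0])
E
```

```text
t 9.3 pos [0.4349 0.0282 0.1816] x [ 0.063 -0.998  0.004] y [ 0.003 -0.004 -1.   ] z [0.998 0.063 0.003] F [-1.5  0.1 -0.1] op 0.332
case [-0.0671 -0.0443  0.1816]
adze 12593 ((0.000392816960811615, 0.05905795097351074), (0.054385244846343994, 0.14881783723831177), 89.32415771484375) [0.05319461 0.05965438 0.06171202]
slopes [-0.03278835  0.03074054  0.05725356]
```

View pics/w4.png

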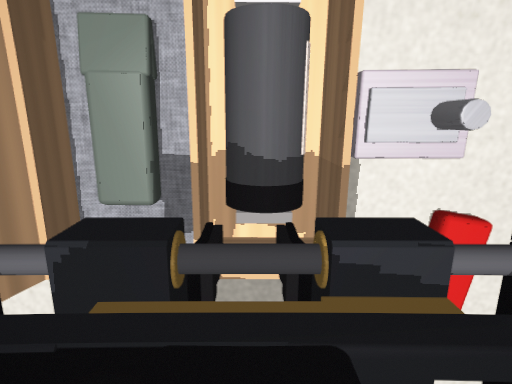

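The view shows the adze lying flat in its compartment, measured at case (0.000, 0.059). A thin white label sliver at column 307, rows 40-145 means the label faces the -y side at roughly 1.7 rad. I'll calculate the angle while approaching.

drive_tool([
  {"dx": 0.35,"dy": 0.6,"dz": 0.18,"wx": 0,"wy": 0,"wz": 0,"grip": 0},
  {"dx": 0.35,"dy": 0.6,"dz": 0.19,"wx": 0,"wy": 0,"wz": 0,"grip": 0},
  {"dx": 0,"dy": 0.5,"dz": 0,"wx": 0,"wy": 0,"wz": 0,"grip": 0},
  {"dx": 0,"dy": 0,"dz": 0,"wx": 0,"wy": 0,"wz": 0,"grip": 0},
  {"dx": 0,"dy": 0,"dz": 0,"wx": 0,"wy": 0,"wz": 0,"grip": 0},
])

```text
time_s: 9.98
position: [0.4518, 0.0022, 0.1132]
tcp_rot: [[0.062, 0.001, 0.998], [-0.998, -0.0, 0.062], [0.0, -1.0, 0.001]]
force: [-0.5, -0.3, 0.2]
opening: 0.002
```

```bash
cat >> h.py <<'E'
def label(p,c,show=0):
    # white pixels whose ray meets the canister within the label's x range -> angle about axis (+ towards -y)
    K=np.array(c["mtx"]);D=np.array(c["dist"],float);T=np.linalg.inv(np.array(c["world_to_cam"]))
    h,w=p.shape[:2];u,v=np.meshgrid(np.arange(w),np.arange(h))
    n=cv2.undistortPoints(np.stack([u,v],-1).reshape(-1,1,2).astype(float),K,D).reshape(-1,2)
    d=np.c_[n,np.ones(len(n))]@T[:3,:3].T; d=np.c_[d[:,:2]@RC,d[:,2]]; o=case(T[:3,3])
    oy,oz=o[1]+.058,o[2]-.044;A=d[:,1]**2+d[:,2]**2;B=oy*d[:,1]+oz*d[:,2];Q=B*B-A*(oy*oy+oz*oz-.034**2)
    ok=Q>0;t=np.where(ok,(-B-np.sqrt(np.maximum(Q,0)))/A,0)
    X=o[0]+t*d[:,0];ang=np.arctan2(-(oy+t*d[:,1]),oz+t*d[:,2])
    hsv=cv2.cvtColor(p,cv2.COLOR_RGB2HSV).reshape(-1,3)
    m=ok&(t>0)&(X>-.02)&(X<.045)&(hsv[:,2]>130)&(hsv[:,1]<50)
    vis=ok&(t>0)&(X>-.02)&(X<.045)
    print("visible ang",np.percentile(ang[vis],[.5,99.5]).round(2),"label px",m.sum(),np.percentile(ang[m],[2,10,50,90,98]).round(2) if m.sum() else "")
E
python3 - <<'E'
from h import *
s=st();print("case",case(s["position"]).round(4))
for n in("wrist","scene","side"):
    p,d,c=cap(n);print(n);label(p,c)
E
```

```text
t 9.97 pos [0.4518 0.0022 0.1132] x [ 0.062 -0.998  0.   ] y [ 0.001 -0.    -1.   ] z [0.998 0.062 0.001] F [-0.5 -0.3  0.2] op 0.002
case [-0.052  -0.0713  0.1132]
wrist
visible ang [-1.2   1.32] label px 591 [1.05 1.07 1.17 1.33 1.4 ]
scene
visible ang [-1.72  1.03] label px 0 
side
visible ang [-2.17  0.61] label px 23 [-2.   -1.98 -1.89 -1.83 -1.81]
```

The label's upper edge is at 1.05 rad, so its centre is at about 1.53 rad. I need about 52 mm of rubbing towards +y. Next I'll touch down.

drive_tool([
  {"dx": 0,"dy": 0.28,"dz": 0,"wx": 0,"wy": 0,"wz": 0,"grip": 0},
  {"dx": 0,"dy": 0.03,"dz": 0,"wx": 0,"wy": 0,"wz": 0,"grip": 0},
  {"dx": 0,"dy": 0,"dz": 0,"wx": 0,"wy": 0,"wz": 0,"grip": 0},
])

```text
time_s: 10.5
position: [0.4512, 0.0023, 0.0998]
tcp_rot: [[0.062, -0.001, 0.998], [-0.998, 0.0, 0.062], [-0.0, -1.0, -0.001]]
force: [0.1, 0.3, 1.0]
opening: 0.002
```

drive_tool([
  {"dx": 0,"dy": 0.03,"dz": 0,"wx": 0,"wy": 0,"wz": 0,"grip": 0},
  {"dx": 0,"dy": 0,"dz": 0,"wx": 0,"wy": 0,"wz": 0,"grip": 0},
])

```text
time_s: 10.75
position: [0.4513, 0.002, 0.0991]
tcp_rot: [[0.062, -0.0, 0.998], [-0.998, -0.0, 0.062], [0.0, -1.0, -0.0]]
force: [-0.4, -0.5, 3.6]
opening: 0.004
```

drive_tool([
  {"dx": -0.1,"dy": 0.015,"dz": 0,"wx": 0,"wy": 0,"wz": 0,"grip": 0},
  {"dx": -0.15,"dy": 0,"dz": 0,"wx": 0,"wy": 0,"wz": 0,"grip": 0},
  {"dx": -0.15,"dy": 0,"dz": 0,"wx": 0,"wy": 0,"wz": 0,"grip": 0},
  {"dx": -0.15,"dy": 0,"dz": 0,"wx": 0,"wy": 0,"wz": 0,"grip": 0},
  {"dx": -0.1,"dy": 0,"dz": 0,"wx": 0,"wy": 0,"wz": 0,"grip": 0},
  {"dx": 0,"dy": 0,"dz": 0,"wx": 0,"wy": 0,"wz": 0,"grip": 0},
])

```text
time_s: 11.5
position: [0.4498, 0.0287, 0.0989]
tcp_rot: [[0.062, 0.001, 0.998], [-0.998, 0.0, 0.062], [-0.0, -1.0, 0.001]]
force: [-1.2, 1.9, 8.8]
opening: 0.006
```

```bash
python3 - <<'E'
from h import *
s=st();print("case",case(s["position"]).round(4))
p,d,c=cap("wrist");label(p,c)
E
```

```text
t 11.5 pos [0.4498 0.0287 0.0989] x [ 0.062 -0.998 -0.   ] y [ 0.001  0.    -1.   ] z [0.998 0.062 0.001] F [-1.2  1.9  8.8] op 0.006
case [-0.0522 -0.0447  0.0989]
visible ang [-1.31  1.18] label px 4837 [0.27 0.32 0.58 0.98 1.17]
```

It turned without slipping: the upper edge is now at 0.27 rad, so about 0.75 rad (25 mm) remains. I'll lift, go back and repeat.

drive_tool([
  {"dx": 0,"dy": -0.25,"dz": 0,"wx": 0,"wy": 0,"wz": 0,"grip": 0},
  {"dx": 0.35,"dy": 0,"dz": 0,"wx": 0,"wy": 0,"wz": 0,"grip": 0},
  {"dx": 0.33,"dy": 0,"dz": 0,"wx": 0,"wy": 0,"wz": 0,"grip": 0},
  {"dx": 0,"dy": 0.2,"dz": 0,"wx": 0,"wy": 0,"wz": 0,"grip": 0},
  {"dx": 0,"dy": 0.045,"dz": 0,"wx": 0,"wy": 0,"wz": 0,"grip": 0},
  {"dx": 0,"dy": 0,"dz": 0,"wx": 0,"wy": 0,"wz": 0,"grip": 0},
])

```text
time_s: 12.3
position: [0.4521, 0.0, 0.0989]
tcp_rot: [[0.063, 0.001, 0.998], [-0.998, -0.001, 0.063], [0.001, -1.0, 0.001]]
force: [-2.4, -4.1, 10.0]
opening: 0.003
```

drive_tool([
  {"dx": -0.1,"dy": 0,"dz": 0,"wx": 0,"wy": 0,"wz": 0,"grip": 0},
  {"dx": -0.15,"dy": 0,"dz": 0,"wx": 0,"wy": 0,"wz": 0,"grip": 0},
  {"dx": -0.15,"dy": 0,"dz": 0,"wx": 0,"wy": 0,"wz": 0,"grip": 0},
  {"dx": -0.15,"dy": 0,"dz": 0,"wx": 0,"wy": 0,"wz": 0,"grip": 0},
  {"dx": -0.07,"dy": 0,"dz": 0,"wx": 0,"wy": 0,"wz": 0,"grip": 0},
  {"dx": 0,"dy": 0,"dz": 0,"wx": 0,"wy": 0,"wz": 0,"grip": 0},
])

```text
time_s: 13.05
position: [0.4506, 0.0263, 0.0994]
tcp_rot: [[0.062, 0.002, 0.998], [-0.998, 0.0, 0.062], [-0.0, -1.0, 0.002]]
force: [-1.6, 3.2, 14.7]
opening: 0.002
```

```bash
python3 - <<'E'
from h import *
s=st();print("case",case(s["position"]).round(4))
p,d,c=cap("wrist");label(p,c)
E
```

```text
t 13.05 pos [0.4506 0.0263 0.0994] x [ 0.062 -0.998 -0.   ] y [ 0.002  0.    -1.   ] z [0.998 0.062 0.002] F [-1.6  3.2 14.7] op 0.002
case [-0.0516 -0.0472  0.0994]
visible ang [-1.3  1.2] label px 9462 [-0.52 -0.43 -0.01  0.42  0.52]
```

The label now spans -0.52 to +0.52 rad, so it is centred. Next I'll lift off, check the label again, and go over behind the lid.

drive_tool([
  {"dx": 0,"dy": -0.3,"dz": 0,"wx": 0,"wy": 0,"wz": 0,"grip": 0},
  {"dx": 0,"dy": -0.9,"dz": 0,"wx": 0,"wy": 0,"wz": 0,"grip": 0},
  {"dx": 0,"dy": -0.9,"dz": 0,"wx": 0,"wy": 0,"wz": 0,"grip": 0},
  {"dx": 0,"dy": -0.9,"dz": 0,"wx": 0,"wy": 0,"wz": 0,"grip": 0},
  {"dx": 0,"dy": -0.9,"dz": 0,"wx": 0,"wy": 0,"wz": 0,"grip": 0},
  {"dx": 0,"dy": -0.9,"dz": 0,"wx": 0,"wy": 0,"wz": 0,"grip": 0},
  {"dx": 0,"dy": -0.9,"dz": 0.1,"wx": 0,"wy": 0,"wz": 0,"grip": 0},
  {"dx": 0,"dy": -0.9,"dz": 0.2,"wx": 0,"wy": 0,"wz": 0,"grip": 0},
])

```text
time_s: 14.1
position: [0.461, 0.0266, 0.3632]
tcp_rot: [[0.062, -0.002, 0.998], [-0.998, 0.0, 0.062], [-0.0, -1.0, -0.002]]
force: [-0.2, 1.0, -0.3]
opening: 0.004
```

```bash
python3 - <<'E'
from h import *
s=st();print("case",case(s["position"]).round(4))
p,d,c=cap("wrist");label(p,c);W=case(pts(d,c));x,y,z=W[...,0],W[...,1],W[...,2]
m=(abs(x)<.12)&(y>.1)&(z>.28)&(z<.34);print("lid edge",m.sum(),np.nanpercentile(W[m],[2,50,98],axis=0).round(3).tolist())
E
```

```text
t 14.1 pos [0.461  0.0266 0.3632] x [ 0.062 -0.998 -0.   ] y [-0.002  0.    -1.   ] z [ 0.998  0.062 -0.002] F [-0.2  1.  -0.3] op 0.004
case [-0.0411 -0.0475  0.3632]
visible ang [-1.35  1.33] label px 1363 [-0.53 -0.44 -0.01  0.43  0.52]
lid edge 0 [nan, nan, nan]
  return np.nanmean(a, axis, out=out, keepdims=keepdims)
```

drive_tool([
  {"dx": -0.9,"dy": 0,"dz": 0,"wx": 0,"wy": 0,"wz": 0,"grip": 0},
  {"dx": -0.9,"dy": 0,"dz": 0,"wx": 0,"wy": 0,"wz": 0,"grip": 0},
  {"dx": -0.9,"dy": 0,"dz": 0,"wx": 0,"wy": 0,"wz": 0,"grip": 0},
  {"dx": -0.9,"dy": 0,"dz": 0,"wx": 0,"wy": 0,"wz": 0,"grip": 0},
  {"dx": -0.9,"dy": 0,"dz": 0,"wx": 0,"wy": 0,"wz": 0,"grip": 0},
  {"dx": -0.9,"dy": 0,"dz": 0,"wx": 0,"wy": 0,"wz": 0,"grip": 0},
  {"dx": -0.9,"dy": 0,"dz": 0,"wx": 0,"wy": 0,"wz": 0,"grip": 0},
  {"dx": -0.9,"dy": 0,"dz": 0,"wx": 0,"wy": 0,"wz": 0,"grip": 0},
])

```text
time_s: 15.15
position: [0.4433, 0.3148, 0.3616]
tcp_rot: [[0.062, -0.002, 0.998], [-0.998, -0.001, 0.062], [0.001, -1.0, -0.002]]
force: [1.0, 0.5, 0.8]
opening: 0.007
```

```bash
python3 - <<'E'
from h import *
s=st();print("case",case(s["position"]).round(4),s["joint_positions"].round(0))
E
```

```text
t 15.15 pos [0.4433 0.3148 0.3616] x [ 0.062 -0.998  0.001] y [-0.002 -0.001 -1.   ] z [ 0.998  0.062 -0.002] F [1.  0.5 0.8] op 0.007
case [-0.0402  0.2412  0.3616] [ 24.  17.  85.  -0.  78. 110.]
```

The label check holds (centre -0.01 rad). Next I'll lower the tool behind the lid and push.

drive_tool([
  {"dx": 0,"dy": 0.7,"dz": 0,"wx": 0,"wy": 0,"wz": 0,"grip": 0},
  {"dx": 0,"dy": 0.67,"dz": 0,"wx": 0,"wy": 0,"wz": 0,"grip": 0},
  {"dx": 0.4,"dy": 0,"dz": 0,"wx": 0,"wy": 0,"wz": 0,"grip": 0},
  {"dx": 0.4,"dy": 0,"dz": 0,"wx": 0,"wy": 0,"wz": 0,"grip": 0},
  {"dx": 0.4,"dy": 0,"dz": 0,"wx": 0,"wy": 0,"wz": 0,"grip": 0},
  {"dx": 0.4,"dy": 0,"dz": 0,"wx": 0,"wy": 0,"wz": 0,"grip": 0},
  {"dx": 0.4,"dy": 0,"dz": 0,"wx": 0,"wy": 0,"wz": 0,"grip": 0},
])

```text
time_s: 16.02
position: [0.4493, 0.2326, 0.3082]
tcp_rot: [[0.062, 0.001, 0.998], [-0.998, 0.0, 0.062], [0.0, -1.0, 0.001]]
force: [0.5, 0.5, 0.9]
opening: 0.003
```

drive_tool([
  {"dx": 0.3,"dy": 0,"dz": 0,"wx": 0,"wy": 0,"wz": 0,"grip": 0},
  {"dx": 0.3,"dy": 0,"dz": 0,"wx": 0,"wy": 0,"wz": 0,"grip": 0},
  {"dx": 0.3,"dy": 0,"dz": 0,"wx": 0,"wy": 0,"wz": 0,"grip": 0},
  {"dx": -0.2,"dy": 0,"dz": 0,"wx": 0,"wy": 0,"wz": 0,"grip": 0},
])

```text
time_s: 16.52
position: [0.4508, 0.2053, 0.3075]
tcp_rot: [[0.06, -0.0, 0.998], [-0.998, -0.0, 0.06], [0.0, -1.0, -0.0]]
force: [-0.1, -0.8, 0.0]
opening: 0.006
```

```bash
python3 - <<'E'
from h import *
s=st();print("case",case(s["position"]).round(4))
p,d,c=cap("side");save("s2",cv2.resize(p,(640,480)))
W=case(pts(d,c));x,y,z=W[...,0],W[...,1],W[...,2];hsv=cv2.cvtColor(p,cv2.COLOR_RGB2HSV)
m=(abs(x)<.12)&(y>-.15)&(y<.25)&(z>.1)&(hsv[...,0]<25)&(hsv[...,1]>60);print(m.sum(), np.percentile(W[m],[2,50,98],axis=0).round(3).tolist() if m.sum() else "")
E
```

```text
t 16.52 pos [0.4508 0.2053 0.3075] x [ 0.06  -0.998  0.   ] y [-0. -0. -1.] z [ 0.998  0.06  -0.   ] F [-0.1 -0.8  0. ] op 0.006
case [-0.0398  0.1315  0.3075]
5495 [[-0.117, 0.103, 0.103], [0.008, 0.121, 0.184], [0.117, 0.182, 0.398]]
```

drive_tool([
  {"dx": -0.2,"dy": 0,"dz": 0,"wx": 0,"wy": 0,"wz": 0,"grip": 0},
  {"dx": -0.2,"dy": 0,"dz": 0,"wx": 0,"wy": 0,"wz": 0,"grip": 0},
  {"dx": 0,"dy": 0,"dz": 0,"wx": 0,"wy": 0,"wz": 0,"grip": 0},
  {"dx": 0,"dy": 0,"dz": 0,"wx": 0,"wy": 0,"wz": 0,"grip": 0},
])

```text
time_s: 17.08
position: [0.4496, 0.2224, 0.3075]
tcp_rot: [[0.063, -0.0, 0.998], [-0.998, -0.0, 0.063], [0.0, -1.0, -0.0]]
force: [-0.3, -0.1, -0.4]
opening: 0.008
```

```bash
python3 - <<'E'
from h import *
s=st();print("case",case(s["position"]).round(4))
p,d,c=cap("side");save("s3",cv2.resize(p,(640,480)))
W=case(pts(d,c));x,y,z=W[...,0],W[...,1],W[...,2];hsv=cv2.cvtColor(p,cv2.COLOR_RGB2HSV)
m=(abs(x)<.12)&(y>-.15)&(y<.25)&(z>.1)&(hsv[...,0]<25)&(hsv[...,1]>60);print(m.sum(), np.percentile(W[m],[2,50,98],axis=0).round(3).tolist() if m.sum() else "")
E
```

```text
t 17.07 pos [0.4496 0.2224 0.3075] x [ 0.063 -0.998  0.   ] y [-0. -0. -1.] z [ 0.998  0.063 -0.   ] F [-0.3 -0.1 -0.4] op 0.008
case [-0.0399  0.1486  0.3075]
5822 [[-0.117, 0.053, 0.103], [0.013, 0.104, 0.174], [0.117, 0.201, 0.402]]
```

View pics/s3.png

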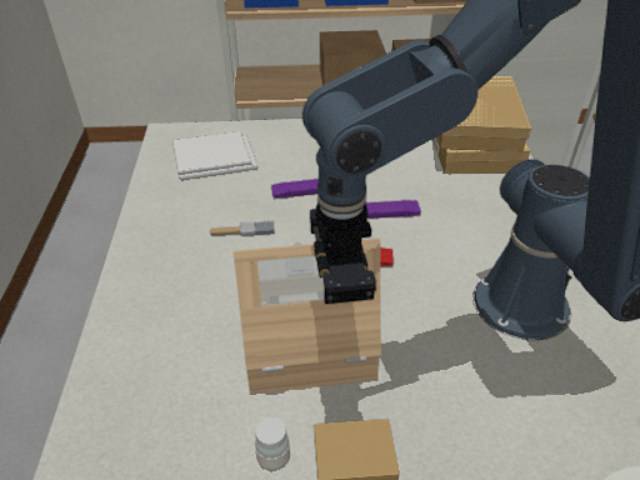

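The side view shows the lid past upright and falling towards -y, with the gripper clear behind it. I'll wait for it to shut.

drive_tool([
  {"dx": 0,"dy": -0.5,"dz": 0,"wx": 0,"wy": 0,"wz": 0,"grip": 0},
  {"dx": 0,"dy": 0,"dz": 0.2,"wx": 0,"wy": 0,"wz": 0,"grip": 0},
  {"dx": 0,"dy": 0,"dz": 0.2,"wx": 0,"wy": 0,"wz": 0,"grip": 0},
  {"dx": 0,"dy": 0,"dz": 0.2,"wx": 0,"wy": 0,"wz": 0,"grip": 0},
  {"dx": 0,"dy": 0,"dz": 0.2,"wx": 0,"wy": 0,"wz": 0,"grip": 0},
  {"dx": 0,"dy": 0,"dz": 0.2,"wx": 0,"wy": 0,"wz": 0,"grip": 0},
  {"dx": 0,"dy": 0,"dz": 0,"wx": 0,"wy": 0,"wz": 0,"grip": 0},
  {"dx": 0,"dy": 0,"dz": 0,"wx": 0,"wy": 0,"wz": 0,"grip": 0},
])

```text
time_s: 18.12
position: [0.4894, 0.2246, 0.3274]
tcp_rot: [[0.062, -0.001, 0.998], [-0.998, -0.0, 0.062], [0.0, -1.0, -0.001]]
force: [-0.2, -0.2, 0.3]
opening: 0.004
```

drive_tool([
  {"dx": 0.9,"dy": 0,"dz": 0,"wx": 0,"wy": 0,"wz": 0,"grip": 0},
  {"dx": 0.9,"dy": 0,"dz": 0,"wx": 0,"wy": 0,"wz": 0,"grip": 0},
  {"dx": 0.9,"dy": 0,"dz": 0,"wx": 0,"wy": 0,"wz": 0,"grip": 0},
  {"dx": 0.9,"dy": 0,"dz": 0,"wx": 0,"wy": 0,"wz": 0,"grip": 0},
  {"dx": 0.9,"dy": 0,"dz": 0,"wx": 0,"wy": 0,"wz": 0,"grip": 0},
  {"dx": 0.9,"dy": 0,"dz": 0,"wx": 0,"wy": 0,"wz": 0,"grip": 0},
  {"dx": 0.9,"dy": 0,"dz": 0,"wx": 0,"wy": 0,"wz": 0,"grip": 0},
  {"dx": 0,"dy": 0,"dz": 0,"wx": 0,"wy": 0,"wz": 0,"grip": 0},
])

```text
time_s: 19.12
position: [0.5054, -0.0288, 0.3277]
tcp_rot: [[0.059, 0.0, 0.998], [-0.998, -0.0, 0.059], [0.0, -1.0, 0.0]]
force: [0.1, 0.4, -0.3]
opening: 0.005
```

```bash
python3 - <<'E'
from h import *
s=st();print("case",case(s["position"]).round(4))
p,d,c=cap("wrist");save("w5",p)
W=case(pts(d,c));x,y,z=W[...,0],W[...,1],W[...,2]
m=(x>.02)&(x<.12)&(abs(y)<.11);print("lid",m.sum(),np.nanpercentile(W[m],[2,50,98],axis=0).round(3).tolist())
m=(abs(x)<.03)&(y<-.12)&(z>.126)&(z<.14);print("knob",m.sum(),np.nanpercentile(W[m],[2,50,98],axis=0).round(4).tolist() if m.sum() else"")
E
```

```text
t 19.12 pos [ 0.5054 -0.0288  0.3277] x [ 0.059 -0.998  0.   ] y [ 0. -0. -1.] z [0.998 0.059 0.   ] F [ 0.1  0.4 -0.3] op 0.005
case [-0.0004 -0.1057  0.3277]
lid 53263 [[0.023, -0.108, 0.09], [0.028, -0.076, 0.398], [0.115, 0.097, 0.425]]
knob 217 [[-0.0082, -0.1819, 0.1265], [0.0005, -0.1739, 0.1316], [0.0078, -0.1663, 0.1331]]
```

View pics/w5.png

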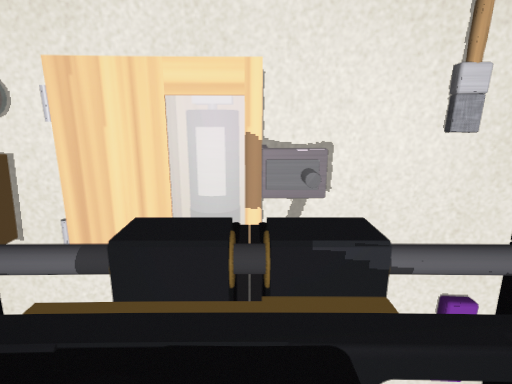

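The lid is shut with the label visible through the window, and the knob is at (312,178), case (0.000, -0.174). I'll go in front of the knob and lower.

drive_tool([
  {"dx": 0.92,"dy": 0,"dz": 0,"wx": 0,"wy": 0,"wz": 0,"grip": 0},
  {"dx": 0.92,"dy": 0,"dz": 0,"wx": 0,"wy": 0,"wz": 0,"grip": 0},
  {"dx": 0.92,"dy": 0,"dz": 0,"wx": 0,"wy": 0,"wz": 0,"grip": 0},
  {"dx": 0,"dy": 0.98,"dz": 0,"wx": 0,"wy": 0,"wz": 0,"grip": 0},
  {"dx": 0,"dy": 0.98,"dz": 0,"wx": 0,"wy": 0,"wz": 0,"grip": 0},
  {"dx": 0,"dy": 0.98,"dz": 0,"wx": 0,"wy": 0,"wz": 0,"grip": 0},
  {"dx": 0,"dy": 0.98,"dz": 0,"wx": 0,"wy": 0,"wz": 0,"grip": 0},
  {"dx": 0,"dy": 0.98,"dz": 0,"wx": 0,"wy": 0,"wz": 0,"grip": 0},
])

```text
time_s: 20.18
position: [0.5124, -0.1356, 0.1307]
tcp_rot: [[0.064, 0.001, 0.998], [-0.998, 0.0, 0.064], [-0.0, -1.0, 0.001]]
force: [0.2, 0.0, 0.1]
opening: 0.008
```

drive_tool([
  {"dx": -0.2,"dy": 0,"dz": 0,"wx": 0,"wy": 0,"wz": 0,"grip": 0},
  {"dx": -0.2,"dy": 0,"dz": 0,"wx": 0,"wy": 0,"wz": 0,"grip": 0},
  {"dx": -0.2,"dy": 0,"dz": 0,"wx": 0,"wy": 0,"wz": 0,"grip": 0},
  {"dx": -0.2,"dy": 0,"dz": 0,"wx": 0,"wy": 0,"wz": 0,"grip": 0},
  {"dx": 0,"dy": 0,"dz": 0,"wx": 0,"wy": 0,"wz": 0,"grip": 0},
])

```text
time_s: 20.8
position: [0.5107, -0.1046, 0.1326]
tcp_rot: [[0.063, 0.002, 0.998], [-0.998, -0.0, 0.063], [0.001, -1.0, 0.002]]
force: [-0.4, 0.4, -0.5]
opening: 0.006
```

```bash
python3 - <<'E'
from h import *
s=st();print("case",case(s["position"]).round(4))
E
```

```text
t 20.8 pos [ 0.5107 -0.1046  0.1326] x [ 0.063 -0.998  0.001] y [ 0.002 -0.    -1.   ] z [0.998 0.063 0.002] F [-0.4  0.4 -0.5] op 0.006
case [-0.     -0.1817  0.1326]
```

drive_tool([
  {"dx": -0.12,"dy": 0,"dz": 0,"wx": 0,"wy": 0,"wz": 0,"grip": 0},
  {"dx": -0.12,"dy": 0,"dz": 0,"wx": 0,"wy": 0,"wz": 0,"grip": 0},
  {"dx": -0.06,"dy": 0,"dz": 0,"wx": 0,"wy": 0,"wz": 0,"grip": 0},
  {"dx": 0,"dy": 0,"dz": 0,"wx": 0,"wy": 0,"wz": 0,"grip": 0},
])

```text
time_s: 21.3
position: [0.5095, -0.093, 0.1316]
tcp_rot: [[0.062, 0.0, 0.998], [-0.998, 0.0, 0.062], [-0.0, -1.0, 0.0]]
force: [-0.5, -1.1, 1.5]
opening: 0.008
```

drive_tool([
  {"dx": -0.06,"dy": 0,"dz": 0,"wx": 0,"wy": 0,"wz": 0,"grip": 0},
  {"dx": 0,"dy": 0,"dz": 0,"wx": 0,"wy": 0,"wz": 0,"grip": 0},
])

```text
time_s: 21.55
position: [0.5093, -0.0907, 0.1315]
tcp_rot: [[0.062, -0.0, 0.998], [-0.998, 0.0, 0.062], [-0.0, -1.0, -0.0]]
force: [1.1, 0.0, 0.2]
opening: 0.003
```

```bash
python3 - <<'E'
from h import *
s=st();print("case",case(s["position"]).round(4))
for n in("side","scene"):
    p,d,c=cap(n);W=case(pts(d,c));x,y,z=W[...,0],W[...,1],W[...,2];hsv=cv2.cvtColor(p,cv2.COLOR_RGB2HSV)
    m=(abs(x)<.02)&(y<-.1)&(y>-.22)&(z>.096)&(z<.103);print("plate",n,m.sum(),np.nanpercentile(W[m],[2,50,98],axis=0).round(4).tolist() if m.sum() else"")
E
```

```text
t 21.55 pos [ 0.5093 -0.0907  0.1315] x [ 0.062 -0.998 -0.   ] y [-0.  0. -1.] z [ 0.998  0.062 -0.   ] F [1.1 0.  0.2] op 0.003
case [-0.0005 -0.1677  0.1315]
plate side 158 [[-0.0173, -0.1602, 0.0963], [0.002, -0.1265, 0.0988], [0.0196, -0.1013, 0.1024]]
plate scene 108 [[-0.016, -0.1888, 0.0965], [0.0087, -0.1257, 0.0993], [0.0184, -0.1007, 0.1027]]
```

drive_tool([
  {"dx": -0.05,"dy": 0,"dz": 0,"wx": 0,"wy": 0,"wz": 0,"grip": 0},
  {"dx": -0.05,"dy": 0,"dz": 0,"wx": 0,"wy": 0,"wz": 0,"grip": 0},
])

```text
time_s: 21.9
position: [0.509, -0.0868, 0.1315]
tcp_rot: [[0.062, -0.0, 0.998], [-0.998, -0.0, 0.062], [0.0, -1.0, -0.0]]
force: [1.2, -0.9, 0.3]
opening: 0.007
```

drive_tool([
  {"dx": -0.05,"dy": 0,"dz": 0,"wx": 0,"wy": 0,"wz": 0,"grip": 0},
  {"dx": -0.05,"dy": 0,"dz": 0,"wx": 0,"wy": 0,"wz": 0,"grip": 0},
])

```text
time_s: 22.15
position: [0.5093, -0.0858, 0.1318]
tcp_rot: [[0.066, 0.001, 0.998], [-0.998, -0.006, 0.066], [0.006, -1.0, 0.0]]
force: [-2.9, -16.3, -0.5]
opening: 0.003
```

The push hit an end stop at 16 N. I'll back off, raise and check.

drive_tool([
  {"dx": 0.5,"dy": 0,"dz": 0,"wx": 0,"wy": 0,"wz": 0,"grip": 0},
  {"dx": 0.5,"dy": -0.2,"dz": 0,"wx": 0,"wy": 0,"wz": 0,"grip": 0},
  {"dx": 0,"dy": -0.9,"dz": -0.3,"wx": 0,"wy": 0,"wz": 0,"grip": 0},
  {"dx": 0,"dy": -0.9,"dz": -0.5,"wx": 0,"wy": 0,"wz": 0,"grip": 0},
  {"dx": 0,"dy": -0.9,"dz": -0.5,"wx": 0,"wy": 0,"wz": 0,"grip": 0},
  {"dx": 0,"dy": -0.9,"dz": -0.5,"wx": 0,"wy": 0,"wz": 0,"grip": 0},
  {"dx": 0,"dy": -0.5,"dz": -0.5,"wx": 0,"wy": 0,"wz": 0,"grip": 0},
  {"dx": 0,"dy": 0,"dz": 0,"wx": 0,"wy": 0,"wz": 0,"grip": 0},
])

```text
time_s: 23.15
position: [0.4192, -0.1291, 0.3054]
tcp_rot: [[0.06, 0.003, 0.998], [-0.998, -0.001, 0.06], [0.002, -1.0, 0.003]]
force: [0.4, 0.3, 0.5]
opening: 0.004
```

```bash
python3 - <<'E'
from h import *
s=st();print("case",case(s["position"]).round(4))
p,d,c=cap("wrist");save("w6",p);label(p,c)
W=case(pts(d,c));x,y,z=W[...,0],W[...,1],W[...,2]
def q(n,m): print(n,m.sum(),np.nanpercentile(W[m],[2,50,98],axis=0).round(4).tolist() if m.sum() else"")
q("knob",(abs(x)<.02)&(y<-.11)&(y>-.2)&(z>.126)&(z<.14))
q("plate",(abs(x)<.03)&(y<-.08)&(y>-.22)&(z>.097)&(z<.104))
q("lid",(abs(x)<.12)&(y<.1)&(y>-.118)&(z>.086)&(z<.097))
E
```

```text
t 23.15 pos [ 0.4192 -0.1291  0.3054] x [ 0.06  -0.998  0.002] y [ 0.003 -0.001 -1.   ] z [0.998 0.06  0.003] F [0.4 0.3 0.5] op 0.004
case [-0.0929 -0.2002  0.3054]
visible ang [-1.    1.68] label px 3740 [-0.88 -0.55  0.27  1.08  1.46]
knob 317 [[-0.0089, -0.1531, 0.1277], [-0.0004, -0.1455, 0.1317], [0.0076, -0.1374, 0.1333]]
plate 1824 [[-0.0182, -0.157, 0.0982], [-0.0014, -0.1217, 0.0999], [0.0169, -0.0974, 0.1015]]
lid 33709 [[-0.1156, -0.1137, 0.0892], [-0.0134, -0.025, 0.0918], [0.0809, 0.0638, 0.094]]
```

View pics/w6.png

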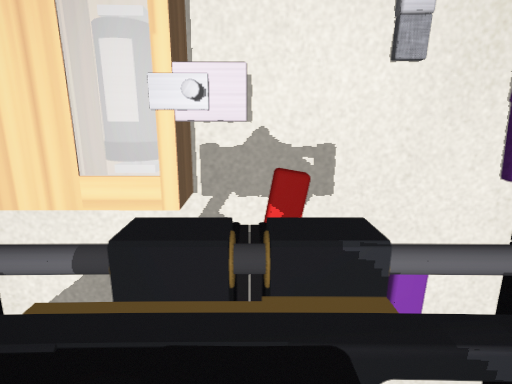

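The latch plate overlaps the lid's edge at (178,90), and the knob has moved from y = -0.174 to -0.1455 m, about 29 mm. The lid lies at z = 0.092 m and the label shows through the window. I'm handing in.

```bash
python3 -c "
from h import *
print(workorder.hand_in()); st()"
```

```text
the job is handed in; nothing more can be done
None
the job is handed in; nothing more can be done
```

I finished the job in about 23 s of robot time and handed it in. No verdict came back.

- **Adze:** I set it down on its bed at case (0.000, 0.059) m, tilting the gripper 15° to clear the leaning lid. The lower edge touched first, so the other edge settled about 13 mm when I let go. It measured flat before the lid was shut.
- **Canister:** Two fingertip strokes turned the label from about 1.53 rad to about 0. With the lid still open it measured -0.01 rad.
- **Lid:** I pushed it just past upright and it fell shut by itself, with the gripper clear behind it. Its top then measured 92 mm above the table.
- **Latch:** I pushed it to its end stop, which gave 16 N. The knob had moved about 29 mm of the 30.
- **Card box, jar and brush:** I never went near them. They looked undisturbed in the later pictures, but I did not measure them again.

Two checks disagreed:
- **Case position:** The far cameras put the case about 6 mm off in y from the wrist camera. I used the wrist value, and the bed was touched at the height it predicted.
- **Final label check:** My last label calculation, through the window, was spoiled by other white surfaces and read 0.27 rad. The picture showed the label through the window, and I relied on the earlier reading taken with the lid open.

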